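# Load a printed house into the curing cabinet

## Robot

A 6-joint arm with a two-finger parallel gripper is mounted at the origin on the work surface. World frame = base frame: x ahead of the robot, y to its left, z up, the work surface at z = 0. Lengths are in m, angles in rad, forces in N, time in s.
With the tool pointing down it reaches from about 0.3 to 0.75 m from the base axis. Payload 8.5 kg.
Tool frame: the origin (TCP) lies on the mounting face of the last link; the fingertips stand 173 mm ahead of it and the grasp point (between the pads) lies 155 mm ahead of it (ctrl.tip_extent is the distance from the TCP to the fingertips, in m); z points along the fingers, y is the line along which they close (so a half turn about z gives the same grasp; the last joint's range is limited). The gripper opens to 85 mm and grips with 20 to 120 N. Pads are 22 mm wide; open, the fingers measure 114 mm over their backs; the gripper's body (76 mm by 85 mm) begins 54 mm behind the grasp point. The pads swing forward as they close: fully open they stand 13 mm farther back than shut.
Start: joints at [-1.401, 0.381, 1.297, -0, 1.464, -0.215], TCP at [0.206, -0.51, 0.405] pointing down, gripper open.
Joint ranges: [-3.11, 3.11], [-0.89, 2.33], [0.22, 2.48], [-1.42, 4.56], [0.17, 2.85], [-2.88, 2.88]. Speed limits (rad/s): [2.39, 2.39, 3.14, 3.14, 3.14, 3.14].

## Interface

Orientations are given as a unit quaternion [w, x, y, z].
In Python, from rig import ctrl gives the robot as it stands. The module is installed in compiled form; this text tells all that it offers.
- The arm moves only by the tool carry_out, never from a script. Its argument "steps" is a list of rows, each a list of 7 numbers: the shift along the world's x, y, z in mm, then the turn, a rotation vector about the world's x, y, z in rad, then the finger opening in mm, from 0 to 85.4. A call has exactly 5 rows; each row shifts and turns the commanded pose from where the row before left it; what a row does not reach is not made up. A row lasts 1/8 s, in which the tool goes at most 62.5 mm and 10.7 degrees, less where a joint would pass 70% of its speed; a pose out of reach is approached as far as the arm can. A call is refused whole if a number of a shift passes 62.5 or a number of a turn 0.188, either way. A call with a gripper value outside its range is refused whole. The fingers move at their own pace and stop on an object; "newtons" is the grip in N (left out, the last holds). Time passes only in rows, so rows that do not move let the fingers close, or fill a call up. It gives the time, the measured TCP pose, the force, the opening and the grip force at its end, in the units of the state.
- ctrl.sense(): the state, without advancing time (a new reading comes with each control period).
- ctrl.snapshot(name): name is "scene" or "top" or "wrist"; returns a dict with "image" (384x512x3 uint8, blue, green, red), "depth" (384x512 float32, m along the optical axis (not along the pixel's ray), 0 where there is no reading), "K" (3x3 intrinsics, pixels), "world_to_cam" (4x4, takes a point from world to camera coordinates). Camera axes: x right, y down, z forward; pixel columns grow to the right and rows downward; lengths in m; the calibration is good to about 2 mm. A picture is of the moment at which its call begins.
- ctrl.close_job(): hands the job in; it is judged then, once.
The state is a dict: "t": time; "q": joint angles; "joint_vel": joint speeds; "joint_torque": joint torques, N m; "tool_pos": TCP position; "orientation": TCP orientation; "wrist_force": force on the tool from outside, world axes, zero at the start; "moment": the same for the moment, N m; "finger_gap": finger opening in m; "finger_force": force on a finger pad.
Only numpy, scipy, OpenCV 4.12 (cv2) and the standard library are available. Lean on these libraries where they do the work, as an engineer would, in place of code of your own. Each camera call takes 0.05 s, during which the arm holds its last target. There are 200 camera calls.

## Task

Pull the curing cabinet's drop-down door open until it lies flat, gently set the yellow model house, still on its plate, down on the open door with its black tab towards you, and let go of it. Then take it again by its tab, slide it between the guide rails until it is fully home against the back stop, let go, and push the door back up until it is shut. Keep the house upright and leave everything else where it is.

Things in the scene. Friction and masses are not known exactly. Their poses are not given: they have to be found in the camera images.
- door (a joint): angle of the cabinet's bottom-hinged amber door in rad: 0 = shut (upright), 1.571 = fully open (level, top edge towards the robot). It may start a little ajar. A stiff hinge holds it where it is left; it takes about 2 to 5 N at the handle.
- door_handle (a point): middle of the steel bar handle: 12 mm thick, along the hinge, 86 mm free between two posts. It is in the door's plane, 45 mm past the free edge (above the shut door, towards the robot when open): 157 mm from the hinge line, 6 mm outside the door's inner face; open, it is 44 mm above the table. A gripper pointing down, a finger each side, can hold it through the whole swing as it turns.
- bay_mouth (a point): fixed on the white cabinet: middle of the door's hinge line, 50 mm above the table, at the door's lower inner edge. x points level into the bay (away from the robot), y left along the hinge, z up. The amber door is 236 mm wide, 112 high, 12 thick; open, its inner face is level at this point's height and reaches 112 mm out to -x. The bay floor is 1 mm lower.
- roof_edge (a point): middle of the lower front edge of the amber roof, 12 mm inside and 100 mm above bay_mouth; axes as bay_mouth. The roof is 12 mm thick and runs from here to the back of the cabinet (240 mm wide, 217 deep, 162 high).
- back_stop (a point): middle of the foot of the bay's back wall, the stop, 120 mm inside bay_mouth; axes as bay_mouth. Two aluminium rails 12 mm high leave a lane 92 mm wide straight ahead of it, from 20 mm inside the mouth on, with flared front ends.
- house_center (a point): centre of the loose yellow model house (red roof) on its aluminium plate, 33 mm above the plate's underside. x points from the tab to the plate's far edge, z up. Plate 80 x 80 x 8 mm. Walls 46 mm along x, 36 along y (take it across y), 8 to 50 mm above the underside; ridge at 66. About 0.25 kg. Fully home, this point is 80 mm inside bay_mouth.
- tab_center (a point): middle of the black upright tab on the front edge of the house's plate: 61 mm to -x of the house centre, 36 mm above the underside; axes as house_center. Tab 10 mm thick (y), from 39 to 75 mm before the house centre, 4 to 52 mm above the underside. Home, its front end is 5 mm inside the mouth, close to the roof edge: tilt the gripper back 15 to 20 degrees to hold it there.
- cone: loose blue cone on an identical plate with a tab (not to be used), 66 mm high; origin under the middle of the plate
- spool: loose orange filament spool lying flat, 160 mm across, 55 mm high; origin under its middle
- bottle: loose white bottle with red cap, 64 mm across, 170 mm high; origin under its middle
- bust: loose white printed bust, 92 mm across, 131 mm high; origin under its middle
- glasses: loose red spectacle frame lying flat, 150 x 180 mm, 10 mm high; origin under the bridge
- gear: loose green gear lying flat on the table, 64 mm across, 14 mm thick; origin under its middle
Not all that is in view belongs to the job. What is shaped like the part that bears house_center but brown, green or orange is not meant.

How it is judged:
By the outcome, as a careful person would: the job done as asked, in the order asked, and still so for the second after the job is handed in, with the robot touching nothing.
It also fails if it takes over 72 s, if anything falls off the work surface, if the arm or the gripper's body presses on something with over 40 N, if the wrist force passes 120 N, or if a joint passes its speed limit or range.

## Working session

There is one attempt and no reset: what is moved stays moved. The work goes in short steps, Python scripts to look and compute and a tool call to move; the robot and the scene stay as the last step left them, time stands still between calls to the robot, and variables do not carry over. Pictures are saved under pics/ and viewed, at most 10 in all, crops included, and the job is handed in when it is done.

Besides the shell and the picture viewer there is one more tool, called after "Emit:" as a command line: name --pt "numbers of a row" for each row, then --argument value for the rest. carry_out: Moves the arm, as the interface text tells. Its arguments: {"type":"object","properties":{"steps":{"type":"array"},"newtons":{"type":"number"}},"required":["steps"]}

```bash
mkdir -p pics; cat > h.py <<'E'
import numpy as np, cv2
from rig import ctrl
def snap(n,save=None):
    s=ctrl.snapshot(n)
    if save: cv2.imwrite(f'pics/{save}.png',s['image'])
    return s
def pts(s):
    K=s['K'];d=s['depth'];h,w=d.shape
    u,v=np.meshgrid(np.arange(w),np.arange(h))
    c=np.stack([(u-K[0,2])/K[0,0]*d,(v-K[1,2])/K[1,1]*d,d,np.ones_like(d)],-1)
    return (c@np.linalg.inv(s['world_to_cam']).T)[...,:3]
E
python3 - <<'E'
from h import *
a=snap('scene');b=snap('top')
np.savez('s0.npz',a=pts(a),b=pts(b),ai=a['image'],bi=b['image'])
cv2.imwrite('pics/a.png',a['image']);cv2.imwrite('pics/b.png',b['image'])
print(a['K'],a['world_to_cam'],b['world_to_cam'],ctrl.tip_extent);print(ctrl.sense())
E
```

```text
[[443.71330139   0.         255.20521378]
 [  0.         443.71330139 190.4139965 ]
 [  0.           0.           1.        ]] [[-0.72240484  0.69131106  0.014841    0.46613296]
 [ 0.41359026  0.44919399 -0.7919393  -0.09657804]
 [-0.55414288 -0.56596269 -0.61041944  1.73390383]
 [ 0.          0.          0.          1.        ]] [[ 2.14802338e-03 -9.99852045e-01 -1.70667498e-02 -3.84036209e-02]
 [-9.92219595e-01 -6.49978921e-06 -1.24500100e-01  5.80754458e-01]
 [ 1.24481569e-01  1.72013927e-02 -9.92072805e-01  1.82626199e+00]
 [ 0.00000000e+00  0.00000000e+00  0.00000000e+00  1.00000000e+00]] 0.1734
{'t': 0.1, 'q': array([-1.40130212e+00,  3.81134128e-01,  1.29816897e+00, -2.29809148e-05,
        1.46361931e+00, -2.15309440e-01]), 'joint_vel': array([-7.50932913e-04, -1.95793071e-03, -1.61880566e-03,  1.33419318e-03,
        1.09438824e-03, -2.83436628e-05]), 'joint_torque': array([ 5.98235856e-03, -4.49219263e+01, -2.31655741e+01, -6.23730443e-05,
        3.62489089e-03,  1.95136408e-05]), 'tool_pos': array([ 0.20644105, -0.50973893,  0.40417581]), 'orientation': array([-6.64964687e-04,  9.81547344e-01,  1.91218122e-01,  3.80871597e-06]), 'wrist_force': array([ 0.56033542, -0.55664792, -1.29290763]), 'moment': array([-0.00179881, -0.01171978,  0.02583545]), 'finger_force': 0.0, 'finger_gap': 0.08554591893862008}
```

View pics/a.png

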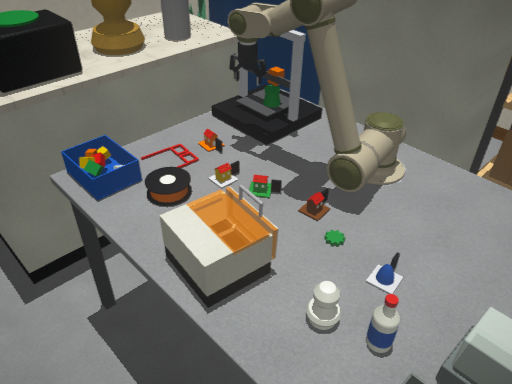

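View pics/b.png

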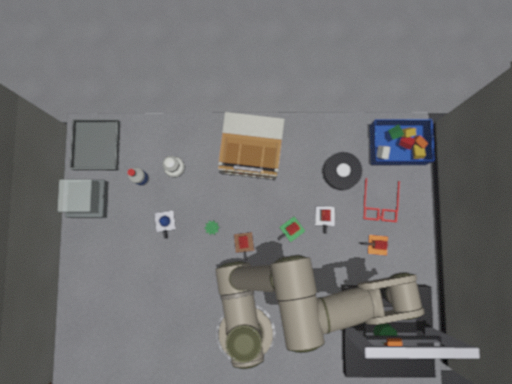

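```bash
python3 - <<'E'
from h import *
f=np.load('s0.npz')
for c in 'ba':
    P=f[c];I=f[c+'i'].astype(int);hsv=cv2.cvtColor(f[c+'i'],cv2.COLOR_BGR2HSV)
    reg=(P[...,0]>.3)&(P[...,0]<.9)&(P[...,1]>-.25)&(P[...,1]<.2)&(P[...,2]>.03)
    cab=reg&(P[...,2]>.14)&(P[...,0]>.42)
    q=P[cab]; print(c,'cab',len(q),q.min(0),q.max(0),np.histogram(q[:,2],bins=np.arange(.14,.23,.01)))
    top=cab&(abs(P[...,2]-.162)<.006)
    r=cv2.minAreaRect((P[top][:,:2]*1000).astype(np.float32)); print('top rect',r,cv2.boxPoints(r).round(1).tolist(),np.median(P[top][:,2]))
    hi=reg&(P[...,2]>.172)&(P[...,0]>.42)
    print('hi',P[hi][::max(1,hi.sum()//40)].round(3).tolist())
    hr=(P[...,0]>.3)&(P[...,0]<.55)&(P[...,1]>-.36)&(P[...,1]<-.2)&(P[...,2]>.004)
    m=hr&(hsv[...,1]<60)&(hsv[...,2]>120)
    print('plate',P[m][:,:3].mean(0),m.sum(), cv2.minAreaRect((P[m][:,:2]*1000).astype(np.float32)))
    for nm,m in (('red',hr&((hsv[...,0]<8)|(hsv[...,0]>172))&(hsv[...,1]>150)&(hsv[...,2]>70)),('blk',hr&(hsv[...,2]<60)&(P[...,2]>.015))):
        print(nm,m.sum(),P[m].mean(0) if m.any() else 0, cv2.minAreaRect((P[m][:,:2]*1000).astype(np.float32)) if m.sum()>3 else 0)
ims=[cv2.resize(f['bi'][100:200,200:350],(800,533),interpolation=cv2.INTER_CUBIC)]
cv2.imwrite('pics/c.png',ims[0])
cv2.imwrite('pics/d.png',cv2.resize(f['ai'][150:300,150:330],(720,600),interpolation=cv2.INTER_CUBIC))
E
```

```text
b cab 3309 [ 0.63551809 -0.15305907  0.14026142] [0.89833043 0.10919632 0.21987979] (array([  38,  983, 2118,   82,    3,    1,   30,   54]), array([0.14, 0.15, 0.16, 0.17, 0.18, 0.19, 0.2 , 0.21, 0.22]))
top rect ((766.7896728515625, -20.832275390625), (240.10020446777344, 237.9647216796875), 83.14773559570312) [[634.2999877929688, -125.80000305175781], [870.5999755859375, -154.1999969482422], [899.2000122070312, 84.19999694824219], [663.0, 112.5999984741211]] 0.16218891717344697
hi [[0.869, -0.104, 0.172], [0.865, 0.0, 0.173], [0.828, -0.12, 0.172], [0.814, 0.08, 0.178], [0.807, -0.104, 0.172], [0.799, 0.072, 0.173], [0.745, -0.048, 0.175], [0.741, -0.052, 0.177], [0.738, -0.02, 0.172], [0.726, -0.044, 0.172], [0.718, 0.043, 0.173], [0.693, 0.015, 0.174], [0.685, -0.092, 0.173], [0.665, 0.04, 0.214], [0.666, 0.033, 0.212], [0.667, 0.025, 0.205], [0.661, 0.04, 0.218], [0.66, 0.032, 0.219], [0.662, 0.025, 0.213], [0.662, 0.017, 0.21], [0.662, 0.009, 0.212], [0.661, 0.001, 0.214], [0.663, -0.006, 0.205], [0.658, 0.044, 0.213], [0.659, 0.037, 0.205], [0.658, 0.029, 0.21], [0.657, 0.021
[... 2473 characters left out ...]
3, 0.207], [0.664, 0.042, 0.208], [0.667, 0.041, 0.207], [0.67, 0.04, 0.204], [0.67, 0.041, 0.201], [0.666, 0.041, 0.195], [0.673, 0.047, 0.199], [0.667, 0.041, 0.188], [0.669, 0.044, 0.188], [0.669, 0.044, 0.184], [0.668, 0.043, 0.179], [0.671, 0.046, 0.179]]
plate [ 0.50060221 -0.31508287  0.00875024] 69 ((492.35150146484375, -322.96600341796875), (68.01504516601562, 78.99320983886719), 86.41382598876953)
red 99 [ 0.48502543 -0.30205465  0.05504713] ((478.16357421875, -271.75421142578125), (65.6972885131836, 146.6252899169922), 4.695036888122559)
blk 65 [ 0.43789898 -0.32829373  0.03426497] ((437.0804138183594, -331.230224609375), (16.181907653808594, 36.07494354248047), 88.87911987304688)
```

View pics/d.png

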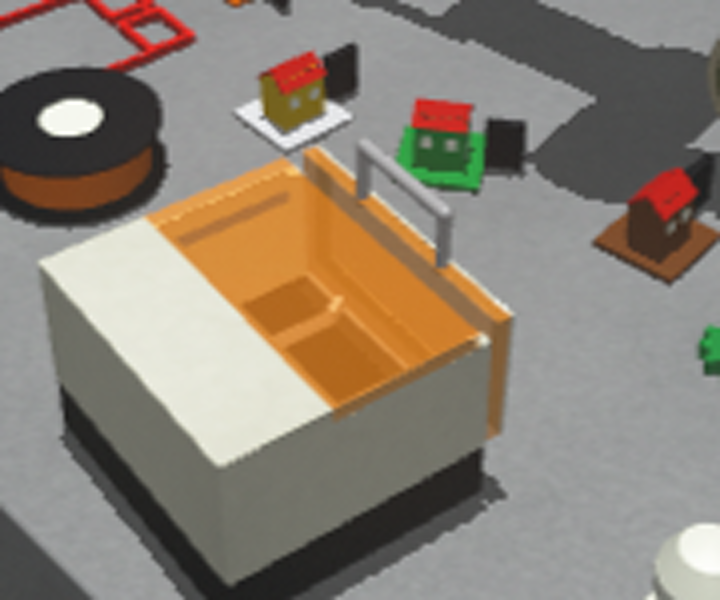

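Emit:
carry_out --pt "30 33.5 3 0 0 0.071 50" --pt "30 33.5 3 0 0 0.071 50" --pt "30 33.5 3 0 0 0.071 50" --pt "30 33.5 3 0 0 0.071 50" --pt "30 33.5 3 0 0 0.071 50" --newtons 40

```text
t: 0.72
tool_pos: [0.3572, -0.341, 0.4196]
orientation: [-0.0, 0.932, 0.363, -0.0]
wrist_force: [0.6, -0.3, 0.1]
finger_gap: 0.0498
finger_force: 0.0
```

Emit:
carry_out --pt "30 33.5 3 0 0 0.071 50" --pt "30 33.5 3 0 0 0.071 50" --pt "30 33.5 3 0 0 0.071 50" --pt "30 33.5 3 0 0 0.071 50" --pt "30 33.5 3 0 0 0.071 50"

```text
t: 1.35
tool_pos: [0.5073, -0.1735, 0.4345]
orientation: [-0.0, 0.853, 0.521, -0.0]
wrist_force: [-0.6, 0.3, 0.1]
finger_gap: 0.0501
finger_force: 0.0
```

Emit:
carry_out --pt "30 33.5 3 0 0 0.071 50" --pt "30 33.5 3 0 0 0.071 50" --pt "30 33.5 3 0 0 0.071 50" --pt "30 33.5 3 0 0 0.071 50" --pt "30 33.5 3 0 0 0.071 50"

```text
t: 1.98
tool_pos: [0.6574, -0.006, 0.4494]
orientation: [-0.0, 0.748, 0.664, -0.0]
wrist_force: [0.4, -1.7, 0.4]
finger_gap: 0.0502
finger_force: 0.0
```

```bash
python3 - <<'E'
from h import *
a=snap('wrist','w1');b=snap('top')
np.savez('s1.npz',a=pts(a),b=pts(b),ai=a['image'],bi=b['image'])
s=ctrl.sense();print(s['tool_pos'],s['orientation'],s['q'])
P=pts(a);z=P[...,2]
m=(z>.196)&(z<.225)&(a['depth']>0)
q=P[m];print(m.sum(),q.min(0),q.max(0),cv2.minAreaRect((q[:,:2]*1000).astype(np.float32)))
# house in top view
cv2.imwrite('pics/e.png',np.vstack([cv2.resize(b['image'][190:250,220:400],(780,260),interpolation=cv2.INTER_CUBIC),cv2.resize(a['image'],(780,585))[:340]]))
cv2.imwrite('pics/e2.png',cv2.resize(b['image'][190:250,290:400],(660,360),interpolation=cv2.INTER_CUBIC))
E
```

```text
[ 0.65818564 -0.004189    0.44847036] [-6.56976706e-04  7.46789758e-01  6.65059866e-01 -3.08956448e-06] [-1.85947481e-01  5.61199452e-01  8.67406090e-01  8.06138526e-04
  1.71403105e+00 -7.01848411e-02]
2391 [ 0.64703676 -0.06369871  0.19608062] [0.67037521 0.04181695 0.21531725] ((659.0706787109375, -10.851459503173828), (106.10844421386719, 11.838555335998535), 82.8532485961914)
```

View pics/w1.png

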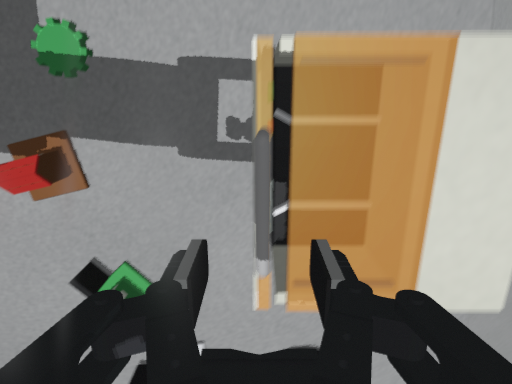

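View pics/e2.png

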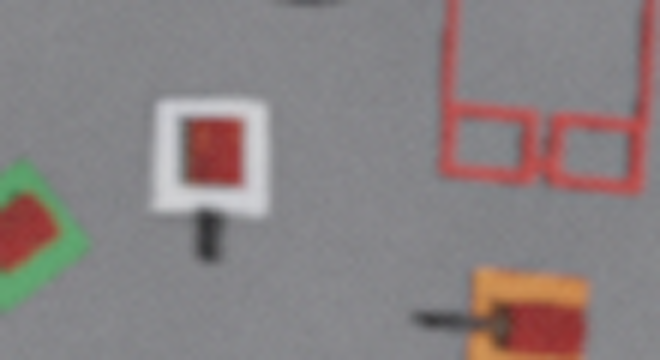

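```bash
python3 - <<'E'
from h import *
f=np.load('s1.npz')
P=f['a'];xd=np.array([np.cos(np.radians(-6.85)),np.sin(np.radians(-6.85))]);yd=np.array([-xd[1],xd[0]])
hd=np.array([.659,-.0095])
X=(P[...,:2]-hd)@xd;Y=(P[...,:2]-hd)@yd
hsv=cv2.cvtColor(f['ai'],cv2.COLOR_BGR2HSV)
for r in (45,70,95,130,170,200,230,250,295):
    o=[]
    for c in range(250,305,3): o.append(f"{c}:{X[r,c]*1e3:.0f},{P[r,c,2]*1e3:.0f}")
    print(r,round(Y[r,270]*1e3),' '.join(o))
top=(abs(P[...,2]-.162)<.005)&(X>.005)&(np.arange(512)[None]>275)
print('top min X',np.percentile(X[top],[0,.5,1,2]),'Yrange',np.percentile(Y[top],[.2,99.8]))
# house, top view
P=f['b'];hsv=cv2.cvtColor(f['bi'],cv2.COLOR_BGR2HSV)
win=np.zeros(hsv.shape[:2],bool);win[203:236,312:340]=1
s=ctrl.snapshot('top');K=s['K'];M=np.linalg.inv(s['world_to_cam']);o=M[:3,3]
def ray(u,v,z):
    d=M[:3,:3]@np.array([(u-K[0,2])/K[0,0],(v-K[1,2])/K[1,1],1]);return (o+d*(z-o[2])/d[2])[:2]
for nm,m,z in (('plate',win&(hsv[...,1]<70)&(hsv[...,2]>140),.008),('red',win&((hsv[...,0]<10)|(hsv[...,0]>170))&(hsv[...,1]>120),.058),('tab',win&(hsv[...,2]<65),.052)):
    v,u=np.nonzero(m);W=np.array([ray(a,b,z) for a,b in zip(u,v)])*1000
    print(nm,m.sum(),W.mean(0).round(1),cv2.minAreaRect(W.astype(np.float32)),np.median(P[m][:,2]))
E
```

```text
45 112 250:-12,0 253:-5,163 256:-3,162 259:-1,162 262:1,163 265:4,162 268:6,162 271:14,2 274:17,1 277:14,130 280:15,150 283:18,150 286:20,149 289:22,149 292:24,155 295:26,163 298:28,163 301:30,162 304:32,163
70 95 250:-12,-0 253:-5,160 256:-3,162 259:-1,163 262:1,161 265:4,163 268:6,162 271:14,-1 274:16,50 277:19,49 280:22,50 283:25,49 286:29,49 289:32,51 292:24,163 295:26,163 298:29,162 301:31,162 304:33,163
95 77 250:-12,2 253:-5,162 256:-3,163 259:-1,161 262:2,162 265:4,162 268:6,161 271:13,38 274:16,50 277:19,50 280:23,49 283:26,49 286:29,50 289:33,50 292:25,161 295:27,164 298:29,163 301:32,162 304:34,163
130 43 250:-12,1 253:-6,162 256:-3,163 259:-1,163 262:2,165 265:4,162 268:6,162 271:14,34 274:17,50 277:20,49 280:23,49 283:27,50 286:30,49 289:24,152 292:25,163 295:28,163 298:30,162 301:33,162 304:35,162
170 -18 250:-13,1 253:-5,211 256:-3,212 259:-1,215 262:1,213 265:3,212 268:5,210 271:14,44 274:17,49 277:21,49 280:25,49 283:28,48 286:32,49 289:24,163 292:27,162 295:29,162 298:32,162 301:34,162 304:36,163
200 -51 250:-13,2 253:-5,212 256:-3,213 259:-1,213 262:1,213 265:3,212
[... 593 characters left out ...]
62 259:-0,162 262:2,162 265:5,163 268:14,1 271:18,-0 274:14,151 277:17,149 280:20,151 283:23,151 286:25,163 289:28,163 292:31,162 295:33,162 298:36,163 301:39,162 304:42,163
top min X [0.02372738 0.02430995 0.02520124 0.02689798] Yrange [-0.12081458  0.11721398]
plate 330 [ 487.8 -338.1] ((477.67254638671875, -344.8786315917969), (109.02753448486328, 127.34910583496094), 86.17474365234375) 0.006777640493007442
red 78 [ 489.1 -332.1] ((489.5562438964844, -332.145263671875), (29.060457229614258, 37.94426727294922), 89.03385925292969) 0.06095398417765152
tab 8 [ 431.2 -326.2] ((430.044677734375, -325.7690124511719), (4.078906059265137, 25.300390243530273), 79.56586456298828) 0.04817801281849643
```

Emit:
carry_out --pt "1 -5 -20 0 0 0 50" --pt "0 0 -20 0 0 0 50" --pt "0 0 -20 0 0 0 50" --pt "0 0 -15 0 0 0 50" --pt "0 0 -12 0 0 0 50"

```text
t: 2.75
tool_pos: [0.6572, -0.0128, 0.3621]
orientation: [-0.0, 0.749, 0.663, -0.0]
wrist_force: [-0.1, 0.5, -0.6]
finger_gap: 0.0502
finger_force: 0.0
```

Emit:
carry_out --pt "0 0 0 0 0 0 5" --pt "0 0 0 0 0 0 5" --pt "0 0 0 0 0 0 5" --pt "0 0 0 0 0 0 5" --pt "0 0 0 0 0 0 5" --newtons 25

```text
t: 3.38
tool_pos: [0.6575, -0.0123, 0.3635]
orientation: [0.001, 0.749, 0.663, 0.0]
wrist_force: [-0.7, -0.1, 5.1]
finger_gap: 0.011
finger_force: 24.7
```

```bash
python3 -c "
import numpy as np
a=np.radians(np.linspace(2,90,21));d=157*np.sin(a)+6*np.cos(a);z=157*np.cos(a)-6*np.sin(a)
for i in np.c_[-np.diff(d)*.993,np.diff(d)*.119,np.diff(z)].round(1).tolist():print(i)"
```

```text
[-11.9, 1.4, -1.3]
[-11.8, 1.4, -2.3]
[-11.6, 1.4, -3.2]
[-11.3, 1.4, -4.0]
[-10.9, 1.3, -4.9]
[-10.5, 1.3, -5.7]
[-10.1, 1.2, -6.5]
[-9.5, 1.1, -7.3]
[-9.0, 1.1, -8.0]
[-8.3, 1.0, -8.7]
[-7.6, 0.9, -9.3]
[-6.9, 0.8, -9.9]
[-6.1, 0.7, -10.4]
[-5.3, 0.6, -10.8]
[-4.5, 0.5, -11.2]
[-3.6, 0.4, -11.5]
[-2.7, 0.3, -11.7]
[-1.8, 0.2, -11.9]
[-0.9, 0.1, -12.0]
[-0.0, 0.0, -12.1]
```

Emit:
carry_out --pt "-11.9 1.4 -1.3 0 0 0 5" --pt "-11.8 1.4 -2.3 0 0 0 5" --pt "-11.6 1.4 -3.2 0 0 0 5" --pt "-11.3 1.4 -4 0 0 0 5" --pt "-10.9 1.3 -4.9 0 0 0 5"

```text
t: 4.0
tool_pos: [0.5999, -0.0053, 0.3474]
orientation: [0.001, 0.749, 0.663, 0.001]
wrist_force: [1.3, 0.2, 3.6]
finger_gap: 0.0108
finger_force: 25.3
```

Emit:
carry_out --pt "-10.5 1.3 -5.7 0 0 0 5" --pt "-10.1 1.2 -6.5 0 0 0 5" --pt "-9.5 1.1 -7.3 0 0 0 5" --pt "-9 1.1 -8 0 0 0 5" --pt "-8.3 1 -8.7 0 0 0 5"

```text
t: 4.62
tool_pos: [0.5523, 0.0004, 0.3105]
orientation: [0.0, 0.749, 0.663, 0.0]
wrist_force: [2.9, -0.2, 0.9]
finger_gap: 0.0109
finger_force: 25.1
```

Forces are small; continue.

Emit:
carry_out --pt "-7.6 0.9 -9.3 0 0 0 5" --pt "-6.9 0.8 -9.9 0 0 0 5" --pt "-6.1 0.7 -10.4 0 0 0 5" --pt "-5.3 0.6 -10.8 0 0 0 5" --pt "-4.5 0.5 -11.2 0 0 0 5"

```text
t: 5.25
tool_pos: [0.5219, 0.0039, 0.2585]
orientation: [-0.0, 0.749, 0.663, 0.0]
wrist_force: [3.6, 2.1, 1.5]
finger_gap: 0.011
finger_force: 24.8
```

Emit:
carry_out --pt "-3.6 0.4 -11.5 0 0 0 5" --pt "-2.7 0.3 -11.7 0 0 0 5" --pt "-1.8 0.2 -11.9 0 0 0 5" --pt "-0.9 0.1 -12 0 0 0 5" --pt "0 0 -12.1 0 0 0 5"

```text
t: 5.88
tool_pos: [0.5133, 0.0047, 0.1998]
orientation: [0.0, 0.749, 0.663, 0.0]
wrist_force: [-7.5, 1.7, 43.9]
finger_gap: 0.0113
finger_force: 29.5
```

Emit:
carry_out --pt "0 0 -2 0 0 0 5" --pt "0 0 0 0 0 0 5" --pt "0 0 0 0 0 0 5" --pt "0 0 0 0 0 0 5" --pt "0 0 0 0 0 0 5"

```text
t: 6.5
tool_pos: [0.5132, 0.0047, 0.1989]
orientation: [0.001, 0.749, 0.663, 0.0]
wrist_force: [-0.7, 0.9, 16.1]
finger_gap: 0.0107
finger_force: 27.5
```

Emit:
carry_out --pt "0 0 2 0 0 0 32" --pt "0 0 0 0 0 0 32" --pt "0 0 30 0 0 0 32" --pt "0 0 40 0 0 0 32" --pt "0 0 40 0 0 0 70"

```text
t: 7.12
tool_pos: [0.5129, 0.0048, 0.3105]
orientation: [-0.001, 0.749, 0.663, -0.001]
wrist_force: [1.0, 0.3, 0.2]
finger_gap: 0.0488
finger_force: 0.0
```

Emit:
carry_out --pt "-2 -28 10 0 0 -0.13 70" --pt "-2 -28 10 0 0 -0.13 70" --pt "-2 -28 10 0 0 -0.13 70" --pt "-2 -28 10 0 0 -0.13 70" --pt "-2 -28 0 0 0 -0.13 70"

```text
t: 7.75
tool_pos: [0.5029, -0.1361, 0.35]
orientation: [-0.0, 0.922, 0.387, -0.0]
wrist_force: [0.6, -0.5, -0.7]
finger_gap: 0.0699
finger_force: 0.0
```

Emit:
carry_out --pt "-2 -28 0 0 0 -0.13 70" --pt "-2 -28 0 0 0 -0.13 70" --pt "-2 -28 0 0 0 -0.13 70" --pt "-2 -28 0 0 0 -0.13 70" --pt "-2 -28 0 0 0 -0.13 70"

```text
t: 8.38
tool_pos: [0.4929, -0.2761, 0.3491]
orientation: [-0.001, 0.997, 0.073, -0.001]
wrist_force: [0.7, 0.5, -0.0]
finger_gap: 0.0698
finger_force: 0.0
```

Emit:
carry_out --pt "-2 -28 0 0 0 -0.13 70" --pt "-2 -28 0 0 0 -0.13 70" --pt "0 0 0 0 0 0 70" --pt "0 0 0 0 0 0 70" --pt "0 0 0 0 0 0 70"

```text
t: 9.0
tool_pos: [0.4893, -0.3304, 0.3499]
orientation: [-0.0, 0.999, -0.054, -0.0]
wrist_force: [1.0, -0.7, -0.1]
finger_gap: 0.0697
finger_force: 0.0
```

```bash
python3 - <<'E'
from h import *
a=snap('wrist','w2');b=snap('top','t2')
np.savez('s2.npz',a=pts(a),b=pts(b),ai=a['image'],bi=b['image'])
s=ctrl.sense();print(s['tool_pos'],s['orientation'],s['q'])
P=pts(a);z=P[...,2];hsv=cv2.cvtColor(a['image'],cv2.COLOR_BGR2HSV)
near=(abs(P[...,0]-.485)<.11)&(abs(P[...,1]+.332)<.075)&(a['depth']>0)
for n,m in (('plate',near&(abs(z-.008)<.003)&(hsv[...,1]<60)&(hsv[...,2]>150)),('roof',near&(z>.05)&(hsv[...,1]>120)),('tab',near&(z>.046)&(z<.057)&(hsv[...,2]<70))):
    q=P[m]
    if len(q)>5: print(n,len(q),np.median(q,0),cv2.minAreaRect((q[:,:2]*1000).astype(np.float32)))
E
```

```text
[ 0.48928654 -0.33048731  0.35009506] [-4.85559626e-05  9.98519618e-01 -5.43927135e-02 -4.50992319e-05] [-7.94399060e-01  4.93445728e-01  1.27207581e+00  1.11067019e-05
  1.37620321e+00  8.85234259e-01]
plate 941 [ 0.48010531 -0.36788879  0.00850466] ((490.3843688964844, -347.3356628417969), (61.456912994384766, 79.36811828613281), 85.85662078857422)
roof 2465 [ 0.49195874 -0.33778052  0.06012953] ((490.8072509765625, -319.94232177734375), (73.73048400878906, 50.56391525268555), 87.7533187866211)
tab 379 [ 0.43563938 -0.33556343  0.05239589] ((433.691162109375, -335.4089660644531), (9.691296577453613, 35.9433479309082), 87.9520492553711)
```

View pics/w2.png

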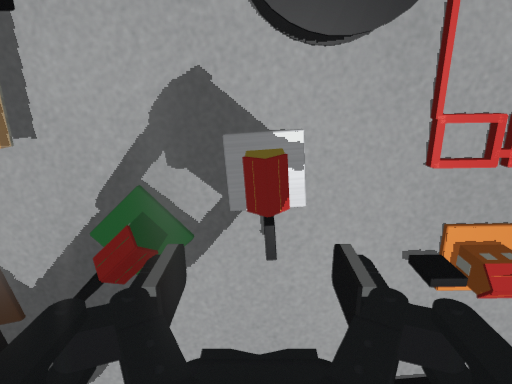

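Emit:
carry_out --pt "1.5 -7 -30 0 0 0.073 70" --pt "0 0 -40 0 0 0 70" --pt "0 0 -40 0 0 0 70" --pt "0 0 -33 0 0 0 70" --pt "0 0 -20 0 0 0 70"

```text
t: 9.72
tool_pos: [0.4906, -0.3376, 0.1855]
orientation: [-0.001, 1.0, -0.018, -0.001]
wrist_force: [-0.0, 0.6, 0.3]
finger_gap: 0.0699
finger_force: 0.0
```

Emit:
carry_out --pt "0 0 0 0 0 0 25" --pt "0 0 0 0 0 0 25" --pt "0 0 0 0 0 0 25" --pt "0 0 0 0 0 0 25" --pt "0 0 0 0 0 0 25" --newtons 30

```text
t: 10.35
tool_pos: [0.4908, -0.3382, 0.1881]
orientation: [0.001, 1.0, -0.019, 0.001]
wrist_force: [-0.3, 1.5, 6.0]
finger_gap: 0.0359
finger_force: 32.2
```

Emit:
carry_out --pt "0 0 10 0 0 0 25" --pt "0 0 20 0 0 0 25" --pt "0 0 30 0 0 0 25" --pt "0 0 30 0 0 0 25" --pt "3 10 20 0 0 0 25"

```text
t: 10.98
tool_pos: [0.4934, -0.3284, 0.2987]
orientation: [0.001, 1.0, -0.019, 0.0]
wrist_force: [1.6, 0.5, -2.8]
finger_gap: 0.0357
finger_force: 31.3
```

Emit:
carry_out --pt "9 25 0 0 0 -0.008 25" --pt "10 27 0 0 0 -0.008 25" --pt "10 27 0 0 0 -0.008 25" --pt "10 27 0 0 0 -0.008 25" --pt "10 27 0 0 0 -0.008 25"

```text
t: 11.6
tool_pos: [0.5427, -0.1942, 0.2972]
orientation: [-0.0, 0.999, -0.039, -0.0]
wrist_force: [0.7, 0.2, -2.7]
finger_gap: 0.0362
finger_force: 31.3
```

Emit:
carry_out --pt "10 27 0 0 0 -0.008 25" --pt "10 27 0 0 0 -0.008 25" --pt "10 27 0 0 0 -0.008 25" --pt "10 27 0 0 0 -0.008 25" --pt "10 27 0 0 0 -0.008 25"

```text
t: 12.22
tool_pos: [0.5927, -0.0593, 0.2972]
orientation: [0.0, 0.998, -0.059, -0.0]
wrist_force: [-0.3, -0.3, -3.1]
finger_gap: 0.0358
finger_force: 31.3
```

Emit:
carry_out --pt "10 27 0 0 0 -0.004 25" --pt "6 20 0 0 0 0 25" --pt "3 7 0 0 0 0 25" --pt "0 0 0 0 0 0 25" --pt "0 0 0 0 0 0 25"

```text
t: 12.85
tool_pos: [0.6115, -0.007, 0.297]
orientation: [0.0, 0.998, -0.061, -0.0]
wrist_force: [-0.1, -0.1, -2.8]
finger_gap: 0.0355
finger_force: 31.2
```

```bash
python3 - <<'E'
from h import *
a=snap('wrist','w3');b=snap('top','t3')
np.savez('s3.npz',a=pts(a),b=pts(b),ai=a['image'],bi=b['image'])
s=ctrl.sense();print(s['tool_pos'],s['orientation'],s['q'],s['finger_gap'],s['wrist_force'])
E
```

```text
[ 0.61153241 -0.006931    0.29704286] [ 7.53585586e-05  9.98134520e-01 -6.10530314e-02 -5.11964813e-05] [-2.04640390e-01  5.77864006e-01  1.28240341e+00 -1.70922260e-04
  1.28140502e+00  1.48838677e+00] 0.03567538958151743 [-0.20552887  0.28219515 -4.08380892]
```

View pics/w3.png

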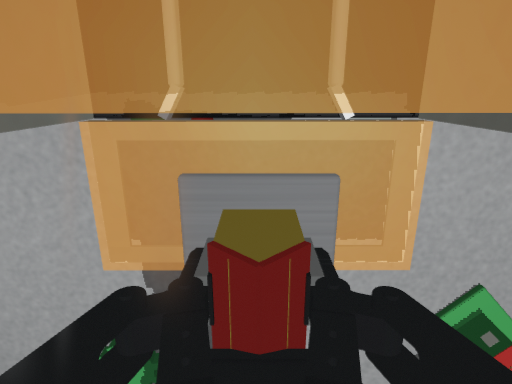

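Emit:
carry_out --pt "0 0 -15 0 0 0 25" --pt "0 0 -18 0 0 0 25" --pt "0 0 -12 0 0 0 25" --pt "0 0 -6 0 0 0 25" --pt "0 0 -3 0 0 0 25"

```text
t: 13.58
tool_pos: [0.6117, -0.0062, 0.2428]
orientation: [-0.0, 0.998, -0.061, -0.0]
wrist_force: [-0.5, -0.1, -3.4]
finger_gap: 0.0354
finger_force: 31.2
```

Emit:
carry_out --pt "0 0 -1 0 0 0 25" --pt "0 0 -1 0 0 0 25" --pt "0 0 -1 0 0 0 25" --pt "0 0 -1 0 0 0 25" --pt "0 0 0 0 0 0 25"

```text
t: 14.2
tool_pos: [0.6116, -0.0062, 0.239]
orientation: [-0.0, 0.998, -0.061, -0.0]
wrist_force: [0.2, 1.0, -3.4]
finger_gap: 0.0356
finger_force: 31.2
```

Emit:
carry_out --pt "0 0 -0.7 0 0 0 25" --pt "0 0 -0.5 0 0 0 25" --pt "0 0 -0.5 0 0 0 25" --pt "0 0 0 0 0 0 25" --pt "0 0 0 0 0 0 25"

```text
t: 14.82
tool_pos: [0.6116, -0.0061, 0.238]
orientation: [0.0, 0.998, -0.061, 0.0]
wrist_force: [-3.5, 0.7, 6.7]
finger_gap: 0.0357
finger_force: 32.1
```

Emit:
carry_out --pt "0 0 0.5 0 0 0 60" --pt "0 0 0 0 0 0 60" --pt "0 0 20 0 0 0 60" --pt "0 0 35 0 0 0 60" --pt "0 0 35 0 0 0 60"

```text
t: 15.45
tool_pos: [0.6117, -0.0062, 0.3286]
orientation: [-0.0, 0.998, -0.061, -0.0]
wrist_force: [0.4, 0.2, -0.2]
finger_gap: 0.06
finger_force: 0.0
```

Emit:
carry_out --pt "-26 3 -4 -0.0106 -0.0866 0 40" --pt "-26 3 -5 -0.0106 -0.0866 0 40" --pt "-26 3 -10 -0.0106 -0.0866 0 40" --pt "-26 3 -10 -0.0106 -0.0866 0 40" --pt "-26 3 -10 -0.0106 -0.0866 0 40"

```text
t: 16.08
tool_pos: [0.4808, 0.0089, 0.2887]
orientation: [0.013, 0.974, -0.059, 0.218]
wrist_force: [1.5, 0.0, -0.3]
finger_gap: 0.0401
finger_force: 0.0
```

Emit:
carry_out --pt "-26 3 -10 -0.0106 -0.0866 0 40" --pt "-26 3 -12 -0.0106 -0.0866 0 40" --pt "-25 4 -12 -0.0106 -0.0866 0 40" --pt "0 0 0 0 0 0 40" --pt "0 0 0 0 0 0 40"

```text
t: 16.7
tool_pos: [0.416, 0.0141, 0.2659]
orientation: [0.013, 0.944, -0.054, 0.325]
wrist_force: [0.6, 0.0, -0.1]
finger_gap: 0.0401
finger_force: 0.0
```

```bash
python3 - <<'E'
from h import *
a=snap('wrist','w4');b=snap('top','t4')
s=ctrl.sense();print(s['tool_pos'],s['orientation'],s['q'],s['finger_gap'],s['wrist_force'])
xd=np.array([np.cos(np.radians(-6.9)),np.sin(np.radians(-6.9))]);yd=np.array([-xd[1],xd[0]]);m0=np.array([.6698,-.0125])
for n,I in (('w',a),('t',b)):
    P=pts(I);z=P[...,2];hsv=cv2.cvtColor(I['image'],cv2.COLOR_BGR2HSV)
    X=(P[...,:2]-m0)@xd;Y=(P[...,:2]-m0)@yd
    near=(X>-.16)&(X<.0)&(abs(Y)<.06)&(I['depth']>0)
    for k,m in (('tab',near&(z>.08)&(z<.108)&(hsv[...,2]<70)&(X<-.08)),('roof',near&(z>.095)&(hsv[...,1]>150)&((hsv[...,0]<8)|(hsv[...,0]>172))),('plate',near&(abs(z-.058)<.003)&(hsv[...,1]<60)),('doorhandle',(X<-.14)&(X>-.18)&(abs(Y)<.03)&(abs(z-.048)<.01))):
        q=np.c_[X[m],Y[m]]*1000
        if len(q)>5: print(n,k,len(q),np.median(q,0).round(1),np.percentile(q,[2,98],0).round(1).tolist(),np.median(z[m]).round(4),cv2.minAreaRect(q.astype(np.float32)))
E
```

```text
[0.41593999 0.01413309 0.26581732] [ 0.01285796  0.9439888  -0.0542054   0.32524081] [-0.27535653  0.29314457  2.01548147  0.55653182  0.20838251  0.90064043] 0.03994925889345045 [ 0.5569131   0.48445824 -0.11818642]
w tab 956 [-119.8   -1.4] [[-134.5, -5.7], [-99.9, 3.2]] 0.1025 ((-116.55702209472656, -1.0618276596069336), (36.2823371887207, 9.467577934265137), 0.36519578099250793)
w roof 3598 [-61.8  -1.7] [[-84.4, -19.6], [-35.6, 16.6]] 0.1107 ((-59.330238342285156, -1.4736804962158203), (51.647186279296875, 38.306156158447266), 0.39785894751548767)
w plate 4814 [-75.2  -9.1] [[-99.1, -40.2], [-22.7, 37.4]] 0.0586 ((-77.04073333740234, -1.3254508972167969), (79.95899963378906, 114.90410614013672), 89.95035552978516)
w doorhandle 1366 [-156.6   -0.4] [[-161.9, -28.8], [-150.5, 27.8]] 0.0496 ((-156.0985565185547, -0.021518707275390625), (59.920406341552734, 11.973858833312988), 89.86318969726562)
t roof 59 [-62.4   0.3] [[-81.6, -11.8], [-44.1, 12.4]] 0.1121 ((-62.63767623901367, 0.28917503356933594), (38.11436462402344, 24.370336532592773), 0.26453351974487305)
t plate 103 [-69.  -12.7] [[-154.3, -39.5], [-22.5, 42.9]] 0.0578 ((-90.29815673828125, 5.8257293701171875), (135.44857788085938, 95.57634735107422), 2.768913745880127)
t doorhandle 25 [-159.2    9.3] [[-164.5, -10.2], [-153.8, 24.5]] 0.0503 ((-158.7350616455078, 7.416263580322266), (9.208133697509766, 38.39963150024414), 6.531676292419434)
```

View pics/w4.png

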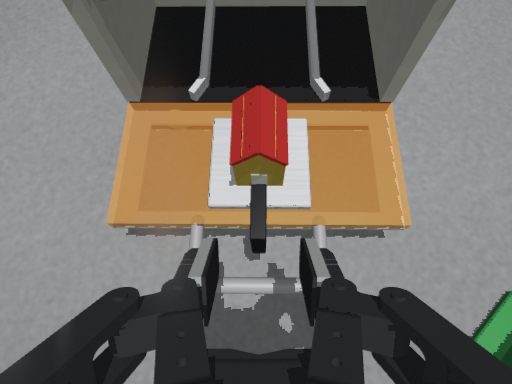

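Emit:
carry_out --pt "13 0 0 0.0084 0.07 0 40" --pt "13 0 -3 0.0084 0.07 0 40" --pt "0 0 0 0 0 0 40" --pt "0 0 0 0 0 0 40" --pt "0 0 0 0 0 0 40"

```text
t: 17.42
tool_pos: [0.4408, 0.0143, 0.2626]
orientation: [0.009, 0.964, -0.056, 0.258]
wrist_force: [0.1, 0.2, -0.5]
finger_gap: 0.0404
finger_force: 0.0
```

```bash
cat >> h.py <<'E'
from scipy.spatial.transform import Rotation as R
def pose():
    s=ctrl.sense();q=s['orientation'];r=R.from_quat([*q[1:],q[0]]).as_matrix();z=r[:,2];y=r[:,1]
    print('tcp',s['tool_pos'].round(4),'grasp',(s['tool_pos']+.155*z).round(4),'tilt',np.degrees(np.arccos(-z[2])).round(2),'zyaw',np.degrees(np.arctan2(z[1],z[0])).round(2),'yaxis',y.round(4),'q5',s['q'][4].round(3),'F',s['wrist_force'].round(1),'gap',s['finger_gap'].round(4))
    want=R.from_matrix(r)
    return s,r
def turn_to(tilt,yaw=-6.6):
    s,r=pose();t=np.radians(tilt);a=np.radians(yaw);xd=np.array([np.cos(a),np.sin(a),0]);yd=np.array([-xd[1],xd[0],0])
    z=np.sin(t)*xd-np.array([0,0,np.cos(t)]);y=-yd;x=np.cross(y,z)
    print('rotvec',R.from_matrix(np.c_[x,y,z]@r.T).as_rotvec().round(4))
E
python3 -c "
from h import *
turn_to(30)"
```

```text
Traceback (most recent call last):
  File "h.py", line 19, in turn_to
    s,r=pose();t=np.radians(tilt);a=np.radians(yaw);xd=np.array([np.cos(a),np.sin(a),0]);yd=np.array([-xd[1],xd[0],0])
        ~~~~^^
  File "h.py", line 15, in pose
    print('tcp',s['tool_pos'].round(4),'grasp',(s['tool_pos']+.155*z).round(4),'tilt',np.degrees(np.arccos(-z[2])).round(2),'zyaw',np.degrees(np.arctan2(z[1],z[0])).round(2),'yaxis',y.round(4),'q5',s['q'][4].round(3),'F',s['wrist_force'].round(1),'gap',s['finger_gap'].round(4))
                                                                                                                                                                                                                                                             ^^^^^^^^^^^^^^^^^^^^^
AttributeError: 'float' object has no attribute 'round'
```

```bash
sed -i "s/s\['finger_gap'\].round(4)/round(s['finger_gap'],4)/" h.py
python3 -c "
from h import *
turn_to(30)"
```

```text
tcp [0.4408 0.0143 0.2626] grasp [0.5178 0.0073 0.1283] tilt 29.92 zyaw -5.23 yaxis [-0.1125 -0.9936 -0.0124] q5 0.376 F [ 0.1  0.2 -0.5] gap 0.0404
rotvec [-0.0125 -0.0002 -0.0024]
```

Emit:
carry_out --pt "5 -1 -9 -0.0125 0 -0.0024 40" --pt "6 -1 -10 0 0 0 40" --pt "6 -1 -10 0 0 0 40" --pt "6 -0.6 -9 0 0 0 40" --pt "0 0 0 0 0 0 40"

```text
t: 18.05
tool_pos: [0.4646, 0.0106, 0.2237]
orientation: [0.015, 0.965, -0.056, 0.257]
wrist_force: [-0.4, -0.2, 0.8]
finger_gap: 0.0398
finger_force: 0.0
```

```bash
python3 -c "
from h import *
turn_to(30);snap('wrist','w5')"
```

```text
tcp [0.4646 0.0106 0.2237] grasp [0.5413 0.0017 0.0894] tilt 29.89 zyaw -6.59 yaxis [-1.149e-01 -9.934e-01 -1.000e-04] q5 0.283 F [-0.4 -0.2  0.8] gap 0.0398
rotvec [-0.0003 -0.0019 -0.0001]
```

View pics/w5.png

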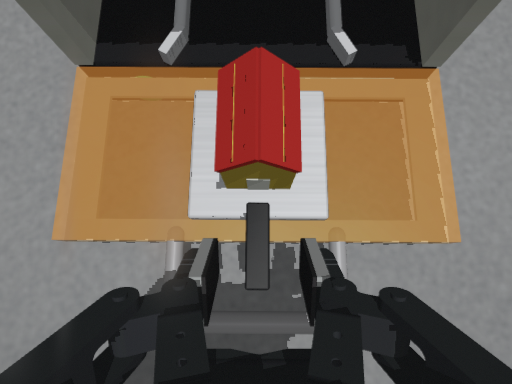

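Emit:
carry_out --pt "0 0 0 0 0 0 2" --pt "0 0 0 0 0 0 2" --pt "0 0 0 0 0 0 2" --pt "0 0 0 0 0 0 2" --pt "4 -0.5 0 0 0 0 2" --newtons 30

```text
t: 18.73
tool_pos: [0.4679, 0.0103, 0.225]
orientation: [0.015, 0.964, -0.055, 0.258]
wrist_force: [-5.0, 0.6, 6.4]
finger_gap: 0.0095
finger_force: 32.9
```

Emit:
carry_out --pt "8 -1 0 0 0 0 2" --pt "8 -1 0 0 0 0 2" --pt "8 -1 0 0 0 0 2" --pt "8 -1 0 0 0 0 2" --pt "8 -1 0 0 0 0 2"

```text
t: 19.35
tool_pos: [0.5082, 0.0052, 0.2249]
orientation: [0.015, 0.964, -0.055, 0.258]
wrist_force: [-5.2, 1.1, 6.7]
finger_gap: 0.0096
finger_force: 32.9
```

```bash
python3 -c "
from h import *
turn_to(30);snap('wrist','w6')"
```

```text
tcp [0.5082 0.0052 0.2249] grasp [ 0.5852 -0.0037  0.0907] tilt 29.98 zyaw -6.6 yaxis [-1.147e-01 -9.934e-01  1.000e-04] q5 0.347 F [-5.2  1.1  6.7] gap 0.0096
rotvec [ 0.0001 -0.0003 -0.0002]
```

View pics/w6.png

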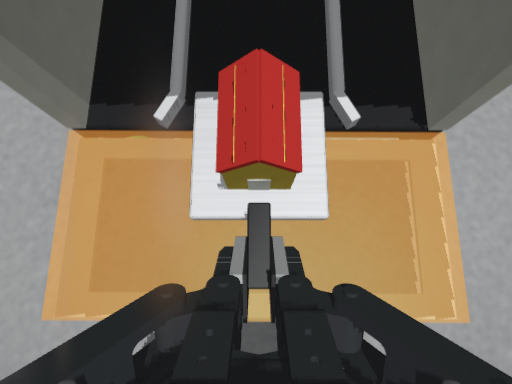

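Emit:
carry_out --pt "8 -1 0 0 0 0 2" --pt "8 -1 0 0 0 0 2" --pt "8 -1 0 0 0 0 2" --pt "8 -1 0 0 0 0 2" --pt "8 -1 0 0 0 0 2"

```text
t: 20.02
tool_pos: [0.5482, 0.0002, 0.225]
orientation: [0.015, 0.964, -0.056, 0.258]
wrist_force: [-4.4, 1.4, 6.9]
finger_gap: 0.0093
finger_force: 33.0
```

Emit:
carry_out --pt "6 -0.7 0 0 0 0 2" --pt "6 -0.7 0 0 0 0 2" --pt "6 -0.7 0 0 0 0 2" --pt "6 -0.7 0 0 0 0 2" --pt "6 -0.7 0 0 0 0 2"

```text
t: 20.65
tool_pos: [0.5785, -0.0034, 0.2243]
orientation: [0.015, 0.964, -0.056, 0.258]
wrist_force: [-1.5, -0.1, -0.1]
finger_gap: 0.0093
finger_force: 31.7
```

```bash
python3 - <<'E'
from h import *
turn_to(30)
xd=np.array([np.cos(np.radians(-6.9)),np.sin(np.radians(-6.9))]);yd=np.array([-xd[1],xd[0]]);m0=np.array([.6698,-.0125])
for n in ('wrist','scene'):
    I=snap(n,'v7'+n);P=pts(I);z=P[...,2];hsv=cv2.cvtColor(I['image'],cv2.COLOR_BGR2HSV)
    X=(P[...,:2]-m0)@xd;Y=(P[...,:2]-m0)@yd
    near=(X>-.1)&(X<.13)&(abs(Y)<.07)&(I['depth']>0)
    for k,m in (('roof',near&(z>.09)&(z<.125)&(hsv[...,1]>150)&((hsv[...,0]<6)|(hsv[...,0]>174))),('plate',near&(abs(z-.058)<.004)&(hsv[...,1]<60)&(hsv[...,2]>120)),('amber roof',(z>.155)&(z<.168)&(abs(Y)<.11)&(X<.05))):
        q=np.c_[X[m],Y[m]]*1000
        if len(q)>5: print(n,k,len(q),np.percentile(q,[1,50,99],0).round(1).tolist())
E
```

```text
tcp [ 0.5785 -0.0034  0.2243] grasp [ 0.6553 -0.0123  0.0899] tilt 29.92 zyaw -6.6 yaxis [-0.1148 -0.9934  0.    ] q5 0.453 F [-1.5 -0.1 -0.1] gap 0.0093
rotvec [-0.0001 -0.0013 -0.0001]
wrist plate 5440 [[5.2, -58.3], [24.9, 1.5], [36.3, 57.3]]
wrist amber roof 75556 [[-33.5, -65.0], [28.5, -1.3], [49.5, 62.6]]
scene amber roof 1210 [[-1449.2, -105.9], [15.9, 6.4], [49.3, 107.4]]
```

Emit:
carry_out --pt "0 0 0 0 0 0 28" --pt "0 0 0 0 0 0 28" --pt "-9 1.1 -6 -0.0084 -0.0695 0 28" --pt "-9 1.1 -6 -0.0084 -0.0695 0 28" --pt "0 0 0 0 0 0 28"

```text
t: 21.38
tool_pos: [0.5597, -0.001, 0.2123]
orientation: [0.019, 0.944, -0.054, 0.324]
wrist_force: [-0.5, -1.0, 0.0]
finger_gap: 0.028
finger_force: 0.0
```

```bash
python3 -c "
from h import *
turn_to(38)"
```

```text
tcp [ 0.5597 -0.001   0.2123] grasp [ 0.6543 -0.012   0.09  ] tilt 37.89 zyaw -6.64 yaxis [-1.150e-01 -9.934e-01  5.000e-04] q5 0.23 F [-0.5 -1.   0. ] gap 0.028
rotvec [ 0.0002 -0.002   0.0001]
```

Emit:
carry_out --pt "0 0 0 0 0 0 2" --pt "0 0 0 0 0 0 2" --pt "0 0 0 0 0 0 2" --pt "0 0 0 0 0 0 2" --pt "3 -0.4 0 0 0 0 2"

```text
t: 22.0
tool_pos: [0.5631, -0.0015, 0.213]
orientation: [0.019, 0.944, -0.054, 0.325]
wrist_force: [-4.2, 1.1, 6.5]
finger_gap: 0.0096
finger_force: 34.8
```

Emit:
carry_out --pt "4 -0.5 0 0 0 0 2" --pt "4 -0.5 0 0 0 0 2" --pt "4 -0.5 0 0 0 0 2" --pt "3 -0.3 0 0 0 0 2" --pt "2 -0.2 0 0 0 0 2"

```text
t: 22.62
tool_pos: [0.5802, -0.0035, 0.213]
orientation: [0.019, 0.944, -0.054, 0.325]
wrist_force: [-5.3, 0.2, 6.4]
finger_gap: 0.0091
finger_force: 34.7
```

Remaining estimate ≈ 4–5 mm; creep till the stop.

Emit:
carry_out --pt "1 -0.1 0 0 0 0 2" --pt "1 -0.1 0 0 0 0 2" --pt "1 -0.1 0 0 0 0 2" --pt "0.5 -0.1 0 0 0 0 2" --pt "0.5 -0.1 0 0 0 0 2"

```text
t: 23.25
tool_pos: [0.5841, -0.0039, 0.2131]
orientation: [0.019, 0.944, -0.054, 0.325]
wrist_force: [-4.6, 1.1, 6.3]
finger_gap: 0.0091
finger_force: 34.7
```

Emit:
carry_out --pt "0.5 -0.1 0 0 0 0 2" --pt "0.5 -0.1 0 0 0 0 2" --pt "0.5 -0.1 0 0 0 0 2" --pt "0.5 -0.1 0 0 0 0 2" --pt "0 0 0 0 0 0 2"

```text
t: 23.88
tool_pos: [0.5855, -0.0041, 0.2132]
orientation: [0.019, 0.944, -0.054, 0.324]
wrist_force: [-11.8, 1.6, 10.1]
finger_gap: 0.0093
finger_force: 35.9
```

Emit:
carry_out --pt "0.5 0 0 0 0 0 2" --pt "0.5 -0.1 0 0 0 0 2" --pt "0 0 0 0 0 0 2" --pt "0 0 0 0 0 0 2" --pt "0 0 0 0 0 0 2"

```text
t: 24.5
tool_pos: [0.5857, -0.0041, 0.2133]
orientation: [0.019, 0.944, -0.054, 0.324]
wrist_force: [-20.3, 0.9, 16.4]
finger_gap: 0.0093
finger_force: 37.3
```

```bash
python3 - <<'E'
from h import *
turn_to(38)
xd=np.array([np.cos(np.radians(-6.9)),np.sin(np.radians(-6.9))]);yd=np.array([-xd[1],xd[0]]);m0=np.array([.6698,-.0125])
I=snap('scene','v8');P=pts(I);z=P[...,2]
X=(P[...,:2]-m0)@xd;Y=(P[...,:2]-m0)@yd
# cabinet back edge: has it moved?
t=(abs(z-.160)<.006)&(abs(Y)<.115)&(X>.1)&(X<.25)
print('back X',np.percentile(X[t],[99,99.8]).round(4))
f=np.load('s0.npz');P=f['a'];z=P[...,2];X=(P[...,:2]-m0)@xd;Y=(P[...,:2]-m0)@yd
t=(abs(z-.160)<.006)&(abs(Y)<.115)&(X>.1)&(X<.25);print('before',np.percentile(X[t],[99,99.8]).round(4))
E
```

```text
tcp [ 0.5857 -0.0041  0.2133] grasp [ 0.6802 -0.015   0.0909] tilt 37.84 zyaw -6.59 yaxis [-1.142e-01 -9.935e-01  4.000e-04] q5 0.274 F [-20.3   0.9  16.4] gap 0.0093
rotvec [ 0.0001 -0.0027 -0.0007]
back X [0.2181 0.2191]
before [0.2182 0.2188]
```

Emit:
carry_out --pt "-0.8 0.1 0 0 0 0 28" --pt "0 0 0 0 0 0 28" --pt "0 0 0 0 0 0 28" --pt "-10 1.2 0 0 0 0 28" --pt "-25 3 3 0 0 0 28"

```text
t: 25.18
tool_pos: [0.5509, -0.0003, 0.2153]
orientation: [0.019, 0.944, -0.054, 0.325]
wrist_force: [0.3, -0.3, 0.2]
finger_gap: 0.0282
finger_force: 0.0
```

Emit:
carry_out --pt "-25 3 10 0 0 0 28" --pt "-25 3 15 0 0 0 28" --pt "-15 2 20 0.01 0.08 0 28" --pt "0 0 15 0.01 0.08 0 28" --pt "0 0 0 0 0 0 28"

```text
t: 25.8
tool_pos: [0.4862, 0.0078, 0.2765]
orientation: [0.014, 0.967, -0.056, 0.249]
wrist_force: [0.7, 0.2, -0.8]
finger_gap: 0.028
finger_force: 0.0
```

```bash
python3 - <<'E'
from h import *
turn_to(0)
xd=np.array([np.cos(np.radians(-6.9)),np.sin(np.radians(-6.9))]);yd=np.array([-xd[1],xd[0]]);m0=np.array([.6698,-.0125])
I=snap('wrist','v9');P=pts(I);z=P[...,2];hsv=cv2.cvtColor(I['image'],cv2.COLOR_BGR2HSV)
X=(P[...,:2]-m0)@xd;Y=(P[...,:2]-m0)@yd
near=(X>-.03)&(X<.12)&(abs(Y)<.06)&(I['depth']>0)
for k,m in (('tab',near&(z>.06)&(z<.105)&(hsv[...,2]<60)&(abs(Y)<.02)),('amber roof',(z>.148)&(z<.168)&(abs(Y)<.1)&(X<.06)),('door',(abs(z-.05)<.006)&(X<.0)&(X>-.13)&(hsv[...,1]>120)),('handle',(X<-.14)&(X>-.18)&(abs(Y)<.06)&(z>.035)&(z<.06)&(hsv[...,1]<60))):
    q=np.c_[X[m],Y[m],z[m]]*1000
    if len(q)>5: print(k,len(q),np.percentile(q,[1,5,50,95,99],0).round(1).tolist())
E
```

```text
tcp [0.4862 0.0078 0.2765] grasp [ 0.5607 -0.0007  0.1408] tilt 28.94 zyaw -6.53 yaxis [-1.145e-01 -9.934e-01 -5.000e-04] q5 0.484 F [ 0.7  0.2 -0.8] gap 0.028
rotvec [ 5.750e-02  5.017e-01 -3.000e-04]
tab 1127 [[5.1, -6.5, 61.1], [5.4, -6.1, 67.6], [12.9, -1.7, 101.2], [38.1, 2.5, 102.4], [40.8, 3.1, 102.9]]
amber roof 11137 [[-130.3, -97.4, 149.2], [-118.4, -87.2, 151.0], [12.6, -3.0, 157.5], [13.5, 86.0, 163.9], [13.9, 97.0, 167.4]]
door 38088 [[-107.5, -109.6, 49.1], [-98.6, -101.5, 49.6], [-52.6, 6.9, 50.6], [-5.8, 105.1, 51.7], [-1.1, 113.7, 52.2]]
handle 1538 [[-161.7, -31.2, 44.7], [-160.7, -29.0, 45.9], [-154.9, -2.6, 49.5], [-150.4, 24.2, 51.2], [-150.1, 26.6, 51.8]]
```

Emit:
carry_out --pt "5 0 10 0.0144 0.1254 0 32" --pt "5 0 10 0.0144 0.1254 0 32" --pt "5 -1 10 0.0144 0.1254 0 32" --pt "5 -1 10 0.0144 0.1254 0 32" --pt "5 -1 0 0 0 0.1745 32"

```text
t: 26.48
tool_pos: [0.5119, 0.0048, 0.3148]
orientation: [-0.001, 0.999, 0.032, -0.002]
wrist_force: [-1.1, 0.2, 0.9]
finger_gap: 0.032
finger_force: 0.0
```

Emit:
carry_out --pt "2 0 0 0 0 0.1745 32" --pt "0 0 0 0 0 0.1745 32" --pt "0 0 0 0 0 0.1745 32" --pt "0 0 0 0 0 0.1745 32" --pt "0 0 0 0 0 0.1745 32"

```text
t: 27.1
tool_pos: [0.5134, 0.0049, 0.3141]
orientation: [-0.0, 0.892, 0.452, -0.001]
wrist_force: [-0.4, 0.2, -0.5]
finger_gap: 0.0318
finger_force: 0.0
```

Emit:
carry_out --pt "0 0 0 0 0 0.1745 32" --pt "0 0 0 0 0 0.1745 32" --pt "0 0 0 0 0 0.1745 32" --pt "0 0 0 0 0 0 32" --pt "0 0 0 0 0 0 32"

```text
t: 27.72
tool_pos: [0.5134, 0.0048, 0.315]
orientation: [0.001, 0.748, 0.664, -0.001]
wrist_force: [0.2, -1.0, 0.4]
finger_gap: 0.0319
finger_force: 0.0
```

```bash
python3 -c "
from h import *
pose()"
```

```text
tcp [0.5134 0.0048 0.315 ] grasp [0.5133 0.0045 0.16  ] tilt 0.13 zyaw -110.27 yaxis [ 9.930e-01 -1.183e-01 -5.000e-04] q5 1.195 F [ 0.2 -1.   0.4] gap 0.0319
```

Emit:
carry_out --pt "0 0 -30 0 0 0 32" --pt "0 0 -35 0 0 0 32" --pt "0 0 -30 0 0 0 32" --pt "0 0 -15 0 0 0 32" --pt "0 0 -6 0 0 0 32"

```text
t: 28.35
tool_pos: [0.5133, 0.0048, 0.1986]
orientation: [0.0, 0.747, 0.664, -0.001]
wrist_force: [-0.1, 0.2, 0.5]
finger_gap: 0.0316
finger_force: 0.0
```

Emit:
carry_out --pt "0 0 0 0 0 0 5" --pt "0 0 0 0 0 0 5" --pt "0 0 0 0 0 0 5" --pt "0 0 0 0 0 0 5" --pt "0 0 0 0 0 0 5" --newtons 25

```text
t: 28.98
tool_pos: [0.5134, 0.0048, 0.1999]
orientation: [0.001, 0.747, 0.665, -0.001]
wrist_force: [-1.5, -0.1, 2.0]
finger_gap: 0.011
finger_force: 24.7
```

Reverse the arc.

Emit:
carry_out --pt "0 0 12.1 0 0 0 5" --pt "0.9 -0.1 12 0 0 0 5" --pt "1.8 -0.2 11.9 0 0 0 5" --pt "2.7 -0.3 11.7 0 0 0 5" --pt "3.6 -0.4 11.5 0 0 0 5"

```text
t: 29.6
tool_pos: [0.5222, 0.0037, 0.2595]
orientation: [0.0, 0.747, 0.665, -0.002]
wrist_force: [-2.1, -1.7, -3.3]
finger_gap: 0.011
finger_force: 24.3
```

Emit:
carry_out --pt "4.5 -0.5 11.2 0 0 0 5" --pt "5.3 -0.6 10.8 0 0 0 5" --pt "6.1 -0.7 10.4 0 0 0 5" --pt "6.9 -0.8 9.9 0 0 0 5" --pt "7.6 -0.9 9.3 0 0 0 5"

```text
t: 30.22
tool_pos: [0.5515, 0.0004, 0.3112]
orientation: [-0.001, 0.747, 0.665, -0.004]
wrist_force: [-16.0, -1.5, 7.0]
finger_gap: 0.0111
finger_force: 24.8
```

Emit:
carry_out --pt "8.3 -1 8.7 0 0 0 5" --pt "9 -1.1 8 0 0 0 5" --pt "9.5 -1.1 7.3 0 0 0 5" --pt "10.1 -1.2 6.5 0 0 0 5" --pt "10.5 -1.3 5.7 0 0 0 5"

```text
t: 30.85
tool_pos: [0.5996, -0.0054, 0.3497]
orientation: [0.001, 0.747, 0.665, -0.002]
wrist_force: [-10.3, -2.0, 8.8]
finger_gap: 0.0109
finger_force: 24.9
```

Emit:
carry_out --pt "10.9 -1.3 4.9 0 0 0 5" --pt "11.3 -1.4 4 0 0 0 5" --pt "11.6 -1.4 3.2 0 0 0 5" --pt "11.8 -1.4 2.3 0 0 0 5" --pt "5.9 -0.7 0.7 0 0 0 5"

```text
t: 31.48
tool_pos: [0.652, -0.0119, 0.3634]
orientation: [0.002, 0.747, 0.665, -0.001]
wrist_force: [-2.6, -2.1, -2.0]
finger_gap: 0.0109
finger_force: 25.2
```

Emit:
carry_out --pt "4 -0.5 0.3 0 0 0 5" --pt "4 -0.5 0 0 0 0 5" --pt "3 -0.4 0 0 0 0 5" --pt "1.5 -0.2 0 0 0 0 5" --pt "0.5 0 0 0 0 0 5"

```text
t: 32.1
tool_pos: [0.6639, -0.0133, 0.3636]
orientation: [0.0, 0.747, 0.665, -0.002]
wrist_force: [-14.9, -1.6, 10.5]
finger_gap: 0.011
finger_force: 26.9
```

Emit:
carry_out --pt "0.5 0 0 0 0 0 5" --pt "0.5 0 0 0 0 0 5" --pt "0 0 0 0 0 0 5" --pt "0 0 0 0 0 0 5" --pt "0 0 0 0 0 0 5"

```text
t: 32.72
tool_pos: [0.6643, -0.0133, 0.3636]
orientation: [-0.0, 0.747, 0.665, -0.003]
wrist_force: [-18.3, -1.5, 10.7]
finger_gap: 0.0112
finger_force: 27.1
```

Emit:
carry_out --pt "0 0 0 0 0 0 40" --pt "0 0 0 0 0 0 40" --pt "0 0 20 0 0 0 40" --pt "0 0 40 0 0 0 40" --pt "0 0 30 0 0 0 40"

```text
t: 33.35
tool_pos: [0.6658, -0.0132, 0.4536]
orientation: [0.002, 0.747, 0.665, -0.0]
wrist_force: [0.3, -0.3, -0.9]
finger_gap: 0.0399
finger_force: 0.0
```

Emit:
carry_out --pt "-10 0 0 0 0 0 40" --pt "0 0 0 0 0 0 40" --pt "0 0 0 0 0 0 40" --pt "0 0 0 0 0 0 40" --pt "0 0 0 0 0 0 40"

```text
t: 33.98
tool_pos: [0.6559, -0.0133, 0.4515]
orientation: [0.001, 0.747, 0.665, -0.001]
wrist_force: [0.6, -0.6, -0.2]
finger_gap: 0.0401
finger_force: 0.0
```

```bash
python3 - <<'E'
from h import *
pose()
xd=np.array([np.cos(np.radians(-6.9)),np.sin(np.radians(-6.9))]);yd=np.array([-xd[1],xd[0]]);m0=np.array([.6698,-.0125])
I=snap('wrist','v10');P=pts(I);z=P[...,2];d=I['depth']>0
X=(P[...,:2]-m0)@xd;Y=(P[...,:2]-m0)@yd
for k,m in (('handle',d&(z>.196)&(z<.222)),('doortop',d&(abs(z-.162)<.005)&(X<.0)&(X>-.06)),('roof',d&(abs(z-.162)<.005)&(X>.005)&(abs(Y)<.1))):
    q=np.c_[X[m],Y[m],z[m]]*1000
    if len(q)>5: print(k,len(q),np.percentile(q,[1,50,99],0).round(1).tolist())
# compare other objects, top view, vs start
f=np.load('s0.npz');t=snap('top','v11');df=np.abs(t['image'].astype(int)-f['bi']).max(-1)>60
n,l,st,c=cv2.connectedComponentsWithStats(df.astype(np.uint8))
for i in range(1,n):
    if st[i,4]>12: print(st[i],c[i].round())
E
```

```text
tcp [ 0.6559 -0.0133  0.4515] grasp [ 0.6557 -0.0137  0.2965] tilt 0.18 zyaw -112.72 yaxis [ 9.933e-01 -1.153e-01 -9.000e-04] q5 1.718 F [ 0.6 -0.6 -0.2] gap 0.0401
handle 2415 [[-11.0, -49.9, 208.0], [-5.3, 6.3, 212.6], [0.7, 52.2, 214.7]]
doortop 2819 [[-14.0, -116.4, 161.0], [-9.0, 63.1, 162.7], [-0.2, 116.3, 164.2]]
roof 49490 [[14.1, -96.8, 161.1], [108.1, 13.7, 162.8], [208.4, 98.4, 164.3]]
[221 139  42  30 601] [242. 152.]
[262 146   4  17  25] [264. 155.]
[234 166  19   7  74] [244. 169.]
[220 171   4   4  14] [222. 172.]
[316 207  18  18 122] [325. 217.]
[321 210   9  10  81] [325. 215.]
[214 224   4   7  13] [216. 227.]
[323 226   3   7  17] [324. 229.]
[206 235   6   4  13] [208. 237.]
[196 239   7   6  14] [199. 241.]
[246 247  59  56 604] [268. 270.]
[216 259  25  10 146] [228. 263.]
[329 258  83  26 413] [365. 272.]
[230 267   9  11  58] [234. 272.]
[316 269  24  27 281] [327. 283.]
[345 278   7   5  14] [349. 281.]
[193 280  31  40 245] [203. 306.]
[ 334  284   90   45 1988] [378. 305.]
[318 297   9  11  29] [323. 301.]
[231 314  25  12 192] [243. 320.]
[259 320  12  37 123] [266. 334.]
[295 348  21   4  25] [306. 350.]
```

```bash
python3 -c "
from rig import ctrl
print(ctrl.close_job())"
```

```text
the job is handed in; nothing more can be done
None
```

The job is handed in after about 34 s on the robot's clock: the yellow house was set down on the open door, taken again by its tab and slid home against the back stop (tab front measured about 5 mm inside the mouth), and the door is shut, but no verdict came back.

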